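Hang the lacquer pail on the drying stand

TASK

Hang the little red pail by its handle on the brass hook of the drying stand, under the clear dust cover, and leave it hanging there quietly. Do not tip the pail over, do not bump the cover, and leave the bowl, the drum block and the brush where they are.

Things in the scene. Friction and masses are not known exactly. Their poses are not given: they have to be found in the camera images.
- pail: Loose empty red pail, 0.14-0.28 kg, upright. Origin: centre of underside, z up. Body 60 high, 72 wide at rim. Stiff stirrup handle in the pail's y-z plane: steel struts lean in from the rim to two upright wooden cheeks at y = +-24 (7 thick in y, 14 wide in x, z 78 to 120; 55 over their outer faces, 41 between), joined on top by an 8 thick steel bar along y, slightly peaked, top at z = 128.
- handle_bar (a point): Underside of the handle's top bar, in the middle, 120 above the pail's underside. Axes as the pail's. The hook goes through the opening under it along the pail's x, either way round; the opening is free down to the rim (z = 60).
- handle_grip (a point): Point midway between the two wooden cheeks, 98 above the pail's underside (22 below handle_bar): pinching the cheeks here from outside (along the pail's y, 55 wide) leaves the opening free for the hook. Axes as the pail's.
- stand: Drying stand, fixed, upright. Origin: on the table straight below the hook's seat, z up; the hook points along its -x, roughly towards the robot. Wooden foot 170 x 130 x 12 (x -70 to +100); steel post 16 thick at x = +85; from it, at z = 206, a brass hook of 8 mm round bar comes forward, nearly level, dips 12 into a right-angled V notch, the seat, at x = 0, and rises again to its tip.
- hook_seat (a point): Place in the hook's V notch where the underside of the handle's bar comes to rest, 197 above the table. Axes as the stand's (x from tip to post, z up).
- hook_tip (a point): Centre of the hook's rounded upturned end, 21 in front of the seat (stand's -x), 206 above the table; the bar reaches 4 beyond this point, so the top of the tip is at 210.
- cover: Clear flat dust cover, red rim, fixed to the stand over the hook, 8 thick. Origin: level with its underside, 335 above the table, straight above the seat; it spans x -5 to +100, y +-65 in the stand's axes. A gripper pointing straight down does not fit under it at the seat; one tilted 30 to 40 degrees, from the front, fingers pointing down and towards the post, does.
- bowl: Loose black bowl, 110 wide, 45 high; bystander. Origin: centre of its underside.
- drum: Loose wooden block 240 x 84 x 80, pale in the middle, lacquered black at both ends; bystander. Origin: centre of its underside, x along its length.
- brush: Loose brush 190 long, lying along its x; bystander.
There are look-alikes about, which are no part of the job. Of the things that look like the pail, the largest one is meant.

How it is judged:
By the outcome, as a careful person would: the job done as asked, in the order asked, and still so for the second after the job is handed in, with the robot touching nothing.
It also fails if it takes over 42 s, if anything falls off the work surface, if the arm or the gripper's body presses on something with over 40 N, if the wrist force passes 120 N, or if a joint passes its speed limit or range.

ROBOT

A 6-joint arm with a two-finger parallel gripper is mounted at the origin on the work surface. World frame = base frame: x ahead of the robot, y to its left, z up, the work surface at z = 0. Lengths are in m, angles in rad, forces in N, time in s.
With the tool pointing down it reaches from about 0.3 to 1 m from the base axis. Payload 5.1 kg.
Tool frame: the origin (TCP) lies where the fingers leave the gripper's body, on its centre line; the fingertips stand 78 mm ahead of it and the grasp point (between the pads) lies 59 mm ahead of it; z points along the fingers, y is the direction in which the jaws open and shut (so a half turn about z gives the same grasp; the last joint's range is limited). The gripper opens to 95 mm and grips with 3 to 60 N. Pads are 20 mm wide; open, the fingers measure 119 mm over their backs; the gripper's body (75 mm by 180 mm) begins 59 mm behind the grasp point.
Start: joints at [1.124, 0.124, 1.65, -0, 1.367, -0.083], TCP at [0.231, 0.607, 0.292] pointing down, gripper open.
Joint ranges: [-2.61, 2.61], [-1.02, 2.33], [0.03, 2.71], [-1.35, 4.49], [0.32, 2.68], [-2.91, 2.91]. Speed limits (rad/s): [2.57, 2.57, 3.14, 3.14, 3.14, 3.14].

INTERFACE

Orientations are given as a rotation vector (axis times angle).
In Python, from station import env gives the robot as it stands.
- The arm moves only by the tool apply_moves, never from a script. Its argument "deltas" is one flat list of numbers, 7 for each row, row after row: the shift along the world's x, y, z in mm, then the turn, a rotation vector about the world's x, y, z in rad, then the closure, from 0 (fully open) to 1 (shut). A call has 1 to 20 rows; each row is the pose to reach, as a shift and turn from the pose measured when the call began; what a row does not reach only later rows make up. A row lasts 1/8 s, in which the tool goes at most 62.5 mm and 10.7 degrees, less where a joint would pass 70% of its speed; a pose out of reach is approached as far as the arm can. A call with a gripper value outside its range is refused whole. The fingers move at their own pace and stop on an object; the grip force is fixed at half the most. Time passes only in rows, so rows that repeat a pose let the fingers close. It gives the time, the measured TCP pose, the force and the opening at its end, in the units of the state.
- env.sense(): the state, without advancing time (a new reading comes with each control period).
- env.camera(name): name is "scene" or "top" or "wrist"; returns the picture (384x512x3 uint8, blue, green, red); there is no depth.
- env.camera_model(name): a dict with "mtx" (3x3 intrinsics, pixels), "R" (3x3) and "t" (3): a world point X has camera coordinates R X + t; the wrist camera has in their place "hand_eye" (4x4, takes a point from camera to tool coordinates, whose origin is the TCP and whose axes are the flange's). Camera axes: x right, y down, z forward; pixel columns grow to the right and rows downward; lengths in m; the calibration is good to about 2 mm. A picture is of the moment at which its call begins: read the wrist's pose just before it. camera_model takes no time and is no camera call.
- env.finish_job(): hands the job in, once; it reports no verdict.
Trained networks look in the newest picture that a camera, given by its name, has taken for a name from the list of things; names that differ only in an ending like _2 or _b are one class to them, and where a whole thing is asked for, a point or a joint stands for the part that bears it (a point fixed in the world has none). Each returns a list of dicts, best first, with "score" (0 to 1); they miss things now and then, are a little off and sometimes report something else, mostly with a low value. They report only what shows in the picture. A call takes as long as a camera call. They do not tell look-alikes from the thing itself.
- env.boxes_of(camera, query): "extent" ([centre column, centre row, width, height] in pixels, round what is visible of it).
The state is a dict: "time_s": time; "qpos": joint angles; "qd": joint speeds; "joint_efforts": joint torques, N m; "position": TCP position; "tool_rot": TCP orientation; "ft_force": force on the tool from outside, world axes, zero at the start; "torque": the same for the moment, N m; "grip_width": finger opening in m.
Only numpy, scipy, OpenCV 4.12 (cv2) and the standard library are available. Lean on these libraries where they do the work, as an engineer would, in place of code of your own. Each camera call takes 0.05 s, during which the arm holds its last target. There are 200 camera calls.

## Working session

There is one attempt and no reset: what is moved stays moved. The work goes in short steps, Python scripts to look and compute and a tool call to move; the robot and the scene stay as the last step left them, time stands still between calls to the robot, and variables do not carry over. Pictures are saved under pics/ and viewed, about 8 in all and at most 12, crops included, and the job is handed in when it is done.

Besides the shell and the picture viewer there is one more tool, called after "Call:" in YAML: its name, and indented under it one key for each argument. apply_moves: Moves the arm, as the interface text tells. Its arguments: {"type":"object","properties":{"deltas":{"type":"array","items":{"type":"number"}}},"required":["deltas"]}

```bash
mkdir -p pics; ls
cat > h.py <<'E'
import numpy as np, cv2
from station import env
from scipy.spatial.transform import Rotation as R
def P(cam, s=None):
    m=env.camera_model(cam); K=np.array(m["mtx"])
    if "R" in m: return K, np.array(m["R"]), np.array(m["t"])
    s=s or env.sense(); T=np.eye(4); T[:3,:3]=R.from_rotvec(s["tool_rot"]).as_matrix(); T[:3,3]=s["position"]
    C=np.linalg.inv(T@np.array(m["hand_eye"])); return K,C[:3,:3],C[:3,3]
def proj(c,X): 
    K,r,t=c; p=(np.atleast_2d(X)@r.T+t)@K.T; return p[:,:2]/p[:,2:]
def ray(c,u):
    K,r,t=c; d=r.T@np.linalg.inv(K)@np.array([u[0],u[1],1]); return -r.T@t, d/np.linalg.norm(d)
def onz(c,u,z):
    o,d=ray(c,u); return o+d*(z-o[2])/d[2]
def tri(cs,us):
    A=np.zeros((3,3));b=np.zeros(3); L=[ray(c,u) for c,u in zip(cs,us)]
    for o,d in L: M=np.eye(3)-np.outer(d,d); A+=M; b+=M@o
    X=np.linalg.solve(A,b); return X,[np.linalg.norm((np.eye(3)-np.outer(d,d))@(X-o)) for o,d in L]
E
python3 - <<'E'
from h import *
s=env.sense(); print({k:np.round(v,3) for k,v in s.items()})
for c in("scene","top"):
    im=env.camera(c); cv2.imwrite(f"pics/{c}0.png",cv2.resize(im,(800,600)) )
    for q in("pail","handle_bar","stand","hook_tip","hook_seat","cover","bowl","drum","brush"):
        try: print(c,q,[(round(b["score"],2),np.round(b["extent"]).astype(int).tolist()) for b in env.boxes_of(c,q)][:4])
        except Exception as e: print(q,e)
E
```

```text
pics
{'time_s': np.float64(0.0), 'qpos': array([ 1.124,  0.124,  1.652,  0.   ,  1.368, -0.083]), 'qd': array([-0.001,  0.   , -0.001,  0.001,  0.001,  0.001]), 'joint_efforts': array([ 1.0000e-03, -4.1762e+01, -3.5992e+01,  7.8000e-02,  4.9000e-02,
       -0.0000e+00]), 'position': array([0.231, 0.607, 0.291]), 'tool_rot': array([-5.680e-01, -3.089e+00,  3.000e-03]), 'ft_force': array([-0.578, -0.851, -0.151]), 'torque': array([ 0.012, -0.019, -0.02 ]), 'grip_width': np.float64(0.095)}
scene pail [(0.95, [280, 193, 24, 39]), (0.66, [257, 179, 16, 26]), (0.54, [296, 220, 21, 23])]
scene handle_bar [(0.89, [281, 194, 23, 38]), (0.81, [298, 219, 19, 30]), (0.81, [258, 179, 20, 29])]
scene stand [(0.94, [219, 250, 73, 129])]
scene hook_tip [(0.63, [346, 215, 75, 71]), (0.56, [217, 252, 66, 127])]
scene hook_seat [(0.83, [219, 253, 69, 123])]
scene cover [(0.77, [218, 212, 73, 48])]
scene bowl [(0.77, [311, 168, 30, 24])]
scene drum [(0.81, [346, 216, 77, 72])]
scene brush []
top pail [(0.82, [207, 194, 16, 17]), (0.55, [221, 162, 18, 14]), (0.44, [212, 226, 13, 13])]
top handle_bar [(0.77, [211, 226, 15, 17])]
top stand [(0.95, [318, 158, 77, 75])]
top hook_tip [(0.84, [316, 159, 70, 74]), (0.33, [358, 224, 14, 52])]
top hook_seat [(0.65, [318, 158, 68, 74])]
top cover [(0.67, [326, 147, 63, 51]), (0.6, [182, 141, 29, 74])]
top bowl [(0.6, [156, 204, 33, 31])]
top drum [(0.71, [209, 195, 22, 20]), (0.16, [316, 159, 75, 76])]
top brush [(0.79, [360, 224, 14, 56])]
```

Run:
```python
from h import *
a=cv2.imread("pics/scene0.png");b=cv2.imread("pics/top0.png")
# original coords: /1.5625
f=lambda im,x0,y0,x1,y1:cv2.resize(im[int(y0*1.5625):int(y1*1.5625),int(x0*1.5625):int(x1*1.5625)],(800,600),interpolation=cv2.INTER_CUBIC)
cv2.imwrite("pics/sc.png",f(a,170,140,410,320));cv2.imwrite("pics/tc.png",f(b,130,80,390,275))
for c in("scene","top"):
    k,r,t=P(c); print(c,k[0,0],np.round(-r.T@t,3),np.round(r[2],2))
for c,u in(("scene",(280,193)),("scene",(257,179)),("scene",(296,220)),("top",(207,194)),("top",(221,162)),("top",(212,226)),("top",(182,141)),("top",(318,158))):print(c,u,onz(P(c),u,.05).round(3))
```

```text
scene 438.85737724072953 [ 1.203 -0.689  1.083] [-0.5   0.5  -0.71]
top 424.0125710376258 [ 0.527 -0.087  1.52 ] [ 0.04  0.01 -1.  ]
scene (280, 193) [0.557 0.081 0.05 ]
scene (257, 179) [0.458 0.072 0.05 ]
scene (296, 220) [0.671 0.032 0.05 ]
top (207, 194) [0.557 0.085 0.05 ]
top (221, 162) [0.668 0.034 0.05 ]
top (212, 226) [0.446 0.07  0.05 ]
top (182, 141) [0.744 0.169 0.05 ]
top (318, 158) [ 0.674 -0.303  0.05 ]
```

View pics/sc.png

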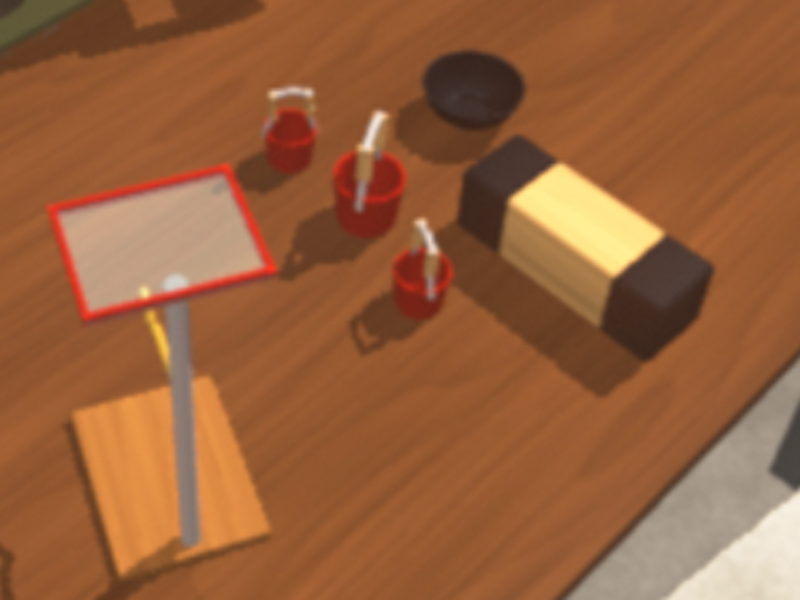

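View pics/tc.png

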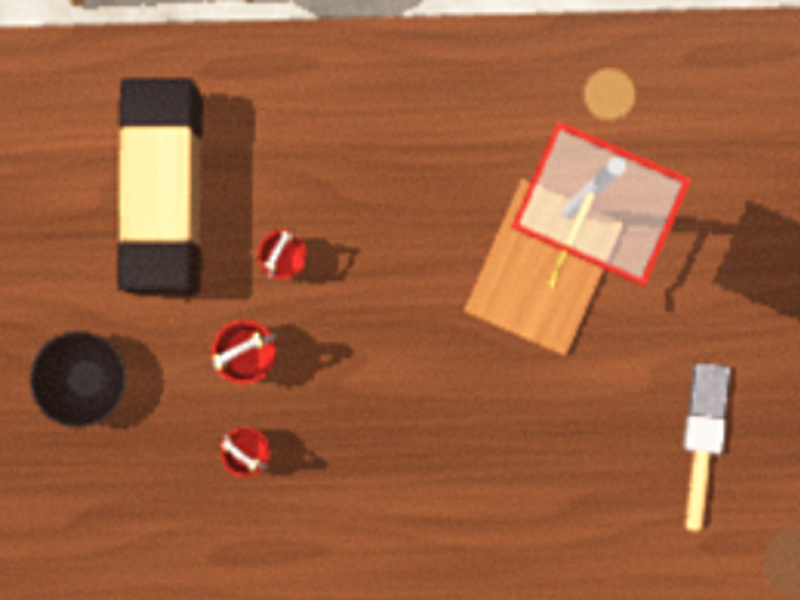

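The largest pail is the middle one: top-crop (244,352), scene-crop (368,180). The cover rim corners are clear in both views. The hook runs from (552,285) to (590,195) in the top crop.

```bash
cat >> h.py <<'E'
def pose(yaw,tilt,flip=1):
    z=np.array([np.sin(tilt)*np.cos(yaw),np.sin(tilt)*np.sin(yaw),-np.cos(tilt)]); y=flip*np.array([-np.sin(yaw),np.cos(yaw),0])
    return R.from_matrix(np.c_[np.cross(y,z),y,z])
def delta(grasp,Rt,ahead=.059):
    s=env.sense(); tcp=np.array(grasp)-ahead*Rt.as_matrix()[:,2]
    return np.round((tcp-s["position"])*1000,1),np.round((Rt*R.from_rotvec(s["tool_rot"]).inv()).as_rotvec(),3)
E
python3 - <<'E'
from h import *
from scipy.optimize import least_squares
T=lambda p:(130+p[0]/3.077,80+p[1]/3.077)
S=lambda p:(170+p[0]/3.333,140+p[1]/3.333)
ct,cs=P("top"),P("scene")
# far-left(+x? ) corners order: stand (-5,65),( -5,-65),(100,-65),(100,65)
tc=[T(p) for p in[(515,227),(643,283),(690,180),(560,124)]]
sc=[S(p) for p in[(50,208),(88,320),(275,270),(230,167)]]
for name,o in(("o0",[0,1,2,3]),):
    pass
for a,b in zip(tc,[sc[3],sc[0],sc[1],sc[2]]): print("corner",*[np.round(v,3) for v in tri([ct,cs],[a,b])])
loc=np.array([[-5,65],[-5,-65],[100,-65],[100,65]])/1000
def f(q):
    c,s_=np.cos(q[2]),np.sin(q[2]); X=np.c_[loc@np.array([[c,s_],[-s_,c]])+q[:2],np.full(4,q[3])]
    return np.r_[(proj(ct,X)-tc).ravel(),(proj(cs,X)-np.array([sc[3],sc[0],sc[1],sc[2]])).ravel()]
r=least_squares(f,[.66,-.3,-.4,.34]);print("stand",r.x.round(4),np.degrees(r.x[2]),np.abs(r.fun).max())
tip=r.x[:2]-.021*np.array([np.cos(r.x[2]),np.sin(r.x[2])]);
for n,c in(("t",ct),("s",cs)):print(n,"tip px",proj(c,[*tip,.206]))
print("tip obs",T((552,285)))
a,b=onz(ct,T((218,360)),.126),onz(ct,T((264,340)),.126)
print("bar",a,b,(a+b)/2,np.degrees(np.arctan2(*(a-b)[1::-1])),np.linalg.norm(a-b))
g=(a+b)/2; g[2]=.098
print("look",delta(g+[-0.05,-.02,.16],pose(np.radians(23),np.radians(35))))
print(env.camera_model("wrist"))
E
```

```text
corner [ 0.661 -0.201  0.338] [0.004 0.004]
corner [ 0.606 -0.317  0.338] [0.002 0.002]
corner [ 0.699 -0.361  0.338] [0.003 0.003]
corner [ 0.753 -0.245  0.339] [0.003 0.003]
stand [ 0.637  -0.26   -0.4392  0.3383] -25.16381797779906 1.645953187846942
t tip px [[308.94457947 171.08708012]]
s tip px [[212.47462959 226.99817965]]
tip obs (309.3955151121222, 172.62268443288917)
bar [0.54648981 0.09639358 0.126     ] [0.56672903 0.04679923 0.126     ] [0.55660942 0.0715964  0.126     ] 112.20014241087608 0.05356514578359794
look (array([ 244.2, -569.1,   14.1]), array([ 0.012, -0.626,  0.741]))
{'mtx': array([[294.90725078,   0.        , 254.49028122],
       [  0.        , 294.90725078, 192.94342595],
       [  0.        ,   0.        ,   1.        ]]), 'hand_eye': array([[ 3.99843801e-04, -9.69112803e-01, -2.46617548e-01,
         6.99832156e-02],
       [ 9.99999875e-01,  3.13502469e-04,  3.89366025e-04,
         4.67457500e-05],
       [-3.00024390e-04, -2.46617673e-01,  9.69112807e-01,
        -9.35379031e-02],
       [ 0.00000000e+00,  0.00000000e+00,  0.00000000e+00,
         1.00000000e+00]])}
```

Call:
apply_moves:
  deltas: [60,-140,14,0.003,-0.15,0.18,0,120,-280,14,0.006,-0.3,0.36,0,180,-420,14,0.009,-0.46,0.55,0,244,-569,14,0.012,-0.626,0.741,0,244,-569,14,0.012,-0.626,0.741,0,244,-569,14,0.012,-0.626,0.741,0,244,-569,14,0.012,-0.626,0.741,0,244,-569,14,0.012,-0.626,0.741,0,244,-569,14,0.012,-0.626,0.741,0,244,-569,14,0.012,-0.626,0.741,0,244,-569,14,0.012,-0.626,0.741,0,244,-569,14,0.012,-0.626,0.741,0,244,-569,14,0.012,-0.626,0.741,0,244,-569,14,0.012,-0.626,0.741,0]

```text
time_s: 2.75
position: [0.4749, 0.0402, 0.3062]
tool_rot: [-0.51, 2.486, 0.161]
ft_force: [0.8, 0.2, -0.2]
grip_width: 0.0952
```

Run:
```python
from h import *
s=env.sense(); print(s["qpos"].round(2) if hasattr(s["qpos"],"round") else s["qpos"],s["position"],s["tool_rot"],s["time_s"])
im=env.camera("wrist"); cv2.imwrite("pics/w1.png",im)
for q in("pail","handle_bar"): print(q,[(round(b["score"],2),np.round(b["extent"]).astype(int).tolist()) for b in env.boxes_of("wrist",q)][:4])
c=P("wrist",s); print(proj(c,[[.5566,.0716,.12],[.5566,.0716,0],[.5465,.0964,.126],[.5667,.0468,.126]]).round())
```

```text
[-0.17 -0.57  2.27  0.4   0.95 -2.3 ] [0.474879   0.04018137 0.30624466] [-0.51046916  2.48602589  0.16121127] 2.75
pail [(0.84, [309, 30, 62, 61]), (0.64, [257, 116, 60, 94]), (0.62, [195, 164, 42, 69])]
handle_bar [(0.58, [309, 30, 61, 58]), (0.57, [196, 164, 39, 68]), (0.56, [260, 118, 64, 93])]
[[250. 152.]
 [251.  89.]
 [277. 157.]
 [223. 156.]]
```

View pics/w1.png

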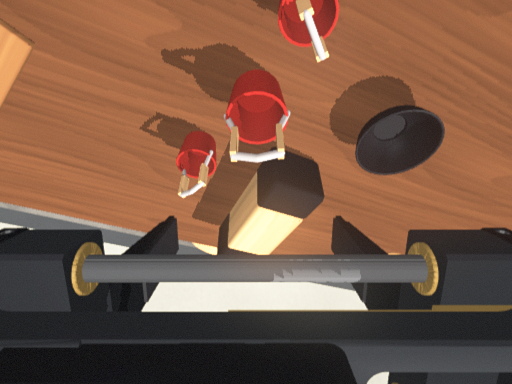

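The wrist picture shows the pail with its bar from (231,157) to (284,153). That is about 7 px right of the prediction, or about 6 mm along the jaw axis. I'll correct for it, go nearer and look again.

Run:
```python
from h import *
print(delta([.554,.077,.158],pose(np.radians(23),np.radians(35))))
```

```text
(array([  47.8,   24.2, -100. ]), array([-0.   ,  0.001, -0.002]))
```

Call:
apply_moves:
  deltas: [24,12,-50,0,0,0,0,48,24,-100,0,0,0,0,48,24,-100,0,0,0,0,48,24,-100,0,0,0,0]

```text
time_s: 3.4
position: [0.5235, 0.0637, 0.2078]
tool_rot: [-0.51, 2.484, 0.16]
ft_force: [-0.3, -0.4, 1.3]
grip_width: 0.0949
```

Run:
```python
from h import *
s=env.sense(); print(s["position"],s["tool_rot"],s["time_s"])
im=env.camera("wrist"); 
cv2.imwrite("pics/w2.png",cv2.resize(im[40:240,130:380],(800,640))[:600])
c=P("wrist",s); print(proj(c,[[.554,.077,.12],[.554,.077,.0]]).round())
print([(round(b["score"],2),np.round(b["extent"]).astype(int).tolist()) for b in env.boxes_of("wrist","pail")][:4])
```

```text
[0.52350014 0.06374151 0.20779276] [-0.50961296  2.4843523   0.16030667] 3.4
[[254. 191.]
 [254.  91.]]
[(0.95, [255, 136, 95, 142]), (0.95, [173, 190, 57, 85]), (0.86, [337, 23, 86, 47])]
```

View pics/w2.png

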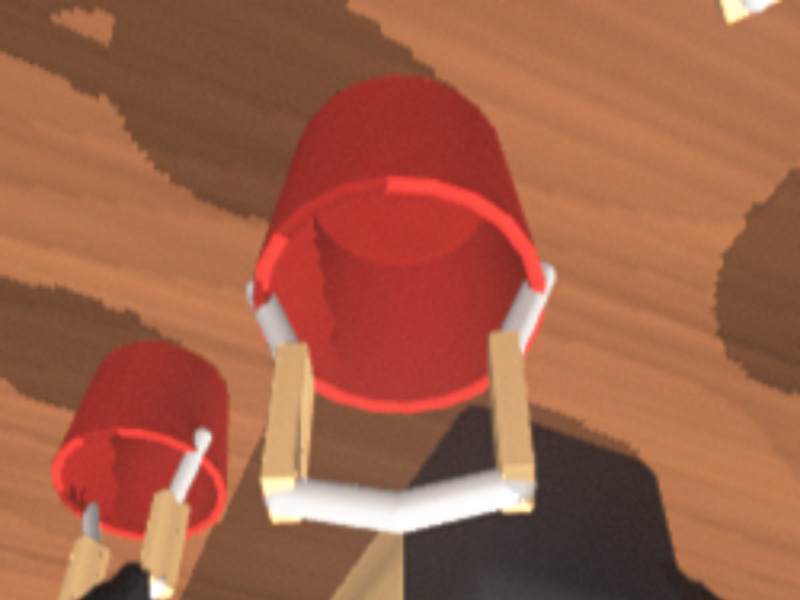

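Run:
```python
from h import *
from scipy.optimize import least_squares
s=env.sense(); c=P("wrist",s)
# bar ends/centre axis (z~.124), cheek lower ends centre (z .078), image crop px
X=np.array([[0,-24,122.5],[0,24,122.5],[0,0,124],[0,-24,78],[0,24,78]])/1000
u=np.array([(285,500),(518,487),(400,510),(293,352),(506,340)])/3.2+[130,40]
def f(q,full=False):
    Y=R.from_euler("z",q[2]).apply(X)+[q[0],q[1],q[3]]
    return (proj(c,Y)-u).ravel()
r=least_squares(f,[.554,.077,.4,0]);print(r.x,np.degrees(r.x[2]),r.fun.round(1))
x,y,w,z=r.x
print(delta([x,y,z+.098],pose(w,np.radians(35))))
```

```text
[0.55450657 0.07730746 0.48832515 0.00325083] 27.978969995193925 [-1.4  0.7  0.9  0.9 -0.1 -2.5  1.1  0.7 -0.3  0.4]
(array([  0.6,  -1.9, -60.2]), array([-0.   ,  0.006,  0.085]))
```

Yaw is 28° and the fitted height is off by +3 mm, which agrees with the table. Descending and gripping.

Call:
apply_moves:
  deltas: [0.6,-2,-20,0,0.006,0.085,0,0.6,-2,-40,0,0.006,0.085,0,0.6,-2,-61,0,0.006,0.085,0,0.6,-2,-61,0,0.006,0.085,0,0.6,-2,-61,0,0.006,0.085,0.3,0.6,-2,-61,0,0.006,0.085,0.6,0.6,-2,-61,0,0.006,0.085,1,0.6,-2,-61,0,0.006,0.085,1,0.6,-2,-61,0,0.006,0.085,1,0.6,-2,-61,0,0.006,0.085,1]

```text
time_s: 4.75
position: [0.5248, 0.0613, 0.1489]
tool_rot: [-0.615, 2.466, 0.194]
ft_force: [0.2, -0.6, 0.8]
grip_width: 0.0548
```

Run:
```python
from h import *
w=np.radians(-25.2); d=np.array([np.cos(w),np.sin(w),0]); seat=np.array([.637,-.260,.197]); Rt=pose(w,np.radians(35))
for n,o in(("pre",-.09*d+[0,0,.03]),("over",[0,0,.03]),("seat",[0,0,0])): print(n,delta(seat+o-[0,0,.0195],Rt))
```

```text
pre (array([ 1.000e-01, -2.686e+02,  1.069e+02]), array([ 0.   ,  0.   , -0.928]))
over (array([  81.5, -306.9,  106.9]), array([ 0.   ,  0.   , -0.928]))
seat (array([  81.5, -306.9,   76.9]), array([ 0.   ,  0.   , -0.928]))
```

Call:
apply_moves:
  deltas: [0,0,10,0,0,0,1,0,0,30,0,0,0,1,0,0,55,0,0,0,1,0,0,80,0,0,0,1,0,0,107,0,0,0,1,0,0,107,0,0,0,1,0,0,107,0,0,0,1]

```text
time_s: 5.62
position: [0.5241, 0.0613, 0.2545]
tool_rot: [-0.615, 2.468, 0.195]
ft_force: [-0.0, -0.7, -1.4]
grip_width: 0.0551
```

Call:
apply_moves:
  deltas: [0,-20,2,0,0,-0.07,1,0,-50,2,0,0,-0.18,1,0,-85,2,0,0,-0.3,1,0,-120,2,0,0,-0.42,1,0,-155,2,0,0,-0.54,1,0,-190,2,0,0,-0.66,1,0,-225,2,0,0,-0.78,1,0,-250,2,0,0,-0.87,1,0.5,-268.6,2,0,0,-0.928,1,0.5,-268.6,2,0,0,-0.928,1,0.5,-268.6,2,0,0,-0.928,1,0.5,-268.6,2,0,0,-0.928,1,0.5,-268.6,2,0,0,-0.928,1,0.5,-268.6,2,0,0,-0.928,1]

```text
time_s: 7.38
position: [0.5246, -0.207, 0.2566]
tool_rot: [0.553, 2.48, -0.173]
ft_force: [-0.2, 0.4, -2.1]
grip_width: 0.0552
```

Run:
```python
from h import *
s=env.sense(); print(s["qpos"],s["position"],s["tool_rot"],s["time_s"])
w=env.camera("wrist"); t=env.camera("top"); sc=env.camera("scene")
o=np.hstack([cv2.resize(w[20:260,110:400],(400,331)),cv2.resize(t[100:230,250:400],(400,347))[:331]])
cv2.imwrite("pics/a3.png",o)
W=np.radians(-25.2); d=np.array([np.cos(W),np.sin(W),0]); seat=np.array([.637,-.260,.197]); tip=seat-.021*d+[0,0,.009]
print("tip wrist",proj(P("wrist",s),[tip,seat]),"crop",(proj(P("wrist",s),[tip,seat])-[110,20])*1.379)
print(delta(seat-.09*d+[0,0,.0105],pose(W,np.radians(35))))
```

```text
[-0.48035467 -0.30227756  2.17456586  0.04017512  0.66064086 -1.63624271] [ 0.52462855 -0.20696097  0.2566127 ] [ 0.55316387  2.48014941 -0.17274432] 7.375
tip wrist [[253.95927419 291.07176468]
 [253.95156566 290.66056464]] crop [[198.51983911 373.80796349]
 [198.50920905 373.24091863]]
(array([ 0.3, -0.1, -0.8]), array([-0.001, -0.001, -0.001]))
```

View pics/a3.png

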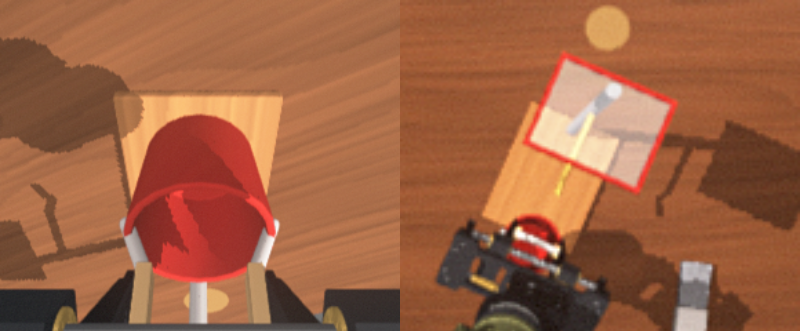

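The wrist view shows the foot's front edge level and centred at crop column 198, as predicted. The top view puts the tip at (309.6,171.2) against a predicted (308.9,171.1), so it's aligned. Next I go forward over the tip.

Call:
apply_moves:
  deltas: [10,-4.7,0,0,0,0,1,22,-10.4,0,0,0,0,1,34,-16,0,0,0,0,1,46,-21.6,0,0,0,0,1,58,-27.3,0,0,0,0,1,70,-33,0,0,0,0,1,81.5,-38.4,0,0,0,0,1,81.5,-38.4,0,0,0,0,1,81.5,-38.4,0,0,0,0,1]

```text
time_s: 8.65
position: [0.606, -0.2454, 0.2563]
tool_rot: [0.554, 2.481, -0.173]
ft_force: [-0.1, -0.2, -1.7]
grip_width: 0.0547
```

Run:
```python
from h import *
s=env.sense(); print(s["position"],s["time_s"],s["ft_force"])
w=env.camera("wrist"); t=env.camera("top"); sc=env.camera("scene")
o=np.hstack([cv2.resize(w[20:260,110:400],(400,331)),cv2.resize(sc[170:300,170:327],(400,331))])
cv2.imwrite("pics/a4.png",o)
W=np.radians(-25.2); seat=np.array([.637,-.260,.197])
print(delta(seat-[0,0,.0195],pose(W,np.radians(35))))
```

```text
[ 0.60597833 -0.2454308   0.25632405] 8.65 [-0.10502612 -0.22406059 -1.73057894]
(array([  0.5,  -0.2, -30.7]), array([-0.001, -0.001, -0.001]))
```

View pics/a4.png

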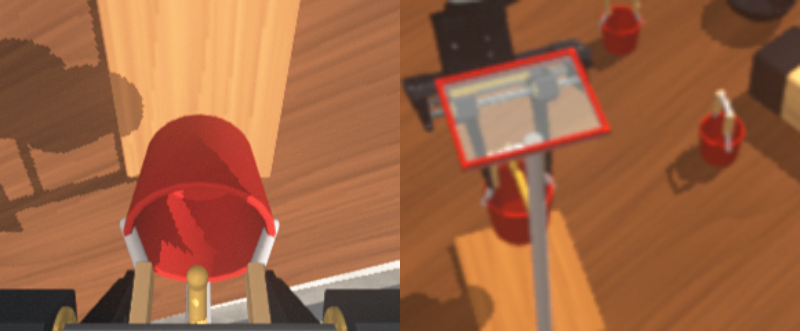

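The brass tip shows through the opening at wrist-crop (198,275), midway between the cheeks, and there is no contact force. Lowering onto the hook.

Call:
apply_moves:
  deltas: [0.5,0,-7,0,0,0,1,0.5,0,-14,0,0,0,1,0.5,0,-20,0,0,0,1,0.5,0,-25,0,0,0,1,0.5,0,-28,0,0,0,1,0.5,0,-28,0,0,0,1]

```text
time_s: 9.55
position: [0.6064, -0.2454, 0.2298]
tool_rot: [0.553, 2.48, -0.173]
ft_force: [-6.9, 2.7, 4.8]
grip_width: 0.0553
```

Run:
```python
from h import *
s=env.sense(); w=env.camera("wrist"); print(s["position"],s["ft_force"],s["torque"])
cv2.imwrite("pics/a5.png",cv2.resize(w[100:260,150:363],(800,600)))
W=np.radians(-25.2); d=np.array([np.cos(W),np.sin(W),0]); seat=np.array([.637,-.260,.197]); tip=seat-.021*d+[0,0,.009]
print((proj(P("wrist",s),[tip,tip+.005*d,tip-[0,0,.005]])-[150,100])*3.75)
```

```text
[ 0.6063858  -0.24541296  0.22976156] [-6.93839826  2.68091866  4.75257604] [ 0.29172673  0.78607812 -0.0605606 ]
[[389.97514956 632.56011476]
 [389.96741607 651.03406445]
 [389.97771973 595.14910031]]
```

View pics/a5.png

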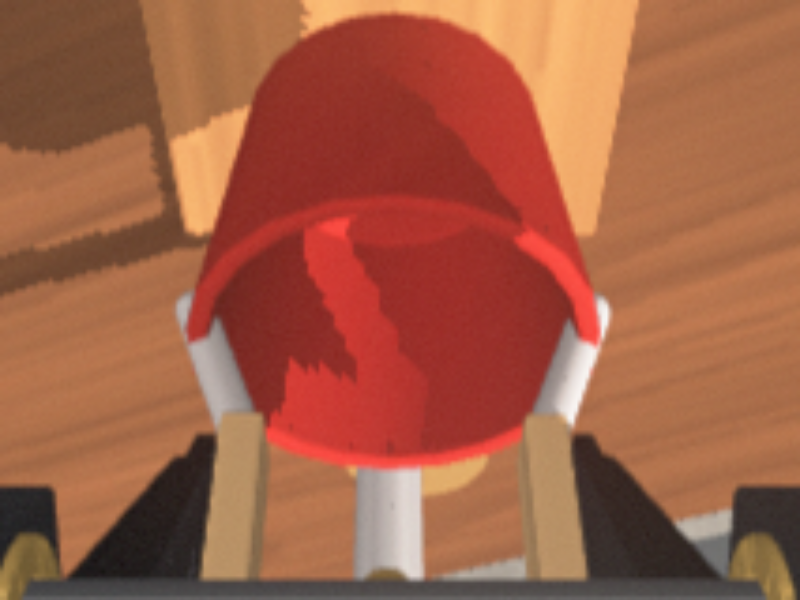

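The force is 7 N along the hook's −x and 6.5 N upward, so the bar is on the post-side flank of the V, about 4 mm too far in. I'll back off 4 mm and settle.

Call:
apply_moves:
  deltas: [-2,1,0,0,0,0,1,-4,1.9,0,0,0,0,1,-4,1.9,0,0,0,0,1,-4,1.9,-2,0,0,0,1,-4,1.9,-2,0,0,0,1]

```text
time_s: 10.22
position: [0.6023, -0.2434, 0.2273]
tool_rot: [0.553, 2.48, -0.173]
ft_force: [-0.1, -0.5, -0.9]
grip_width: 0.0547
```

Call:
apply_moves:
  deltas: [0,0,-1,0,0,0,1,0,0,-2,0,0,0,1,0,0,-2,0,0,0,1]

```text
time_s: 10.6
position: [0.6026, -0.2436, 0.2262]
tool_rot: [0.553, 2.479, -0.173]
ft_force: [-0.6, 0.0, 2.1]
grip_width: 0.055
```

Seated: the horizontal force is near zero and the hook carries the weight. Opening gently, then looking.

Call:
apply_moves:
  deltas: [0,0,0,0,0,0,0.4,0,0,0,0,0,0,0.3,0,0,0,0,0,0,0.2,0,0,0,0,0,0,0.1,0,0,0,0,0,0,0,0,0,0,0,0,0,0,0,0,0,0,0,0,0]

```text
time_s: 11.48
position: [0.6026, -0.2436, 0.2261]
tool_rot: [0.553, 2.479, -0.173]
ft_force: [-0.7, -0.1, -0.5]
grip_width: 0.0954
```

Run:
```python
from h import *
s=env.sense(); w=env.camera("wrist"); sc=env.camera("scene"); print(s["position"],s["ft_force"],s["grip_width"])
cv2.imwrite("pics/a6.png",np.hstack([cv2.resize(w[20:260,110:400],(400,331)),cv2.resize(sc[170:300,170:327],(400,331))]))
```

```text
[ 0.60263148 -0.24363339  0.22613712] [-0.67395955 -0.06104003 -0.54281721] 0.09544736971693862
```

View pics/a6.png

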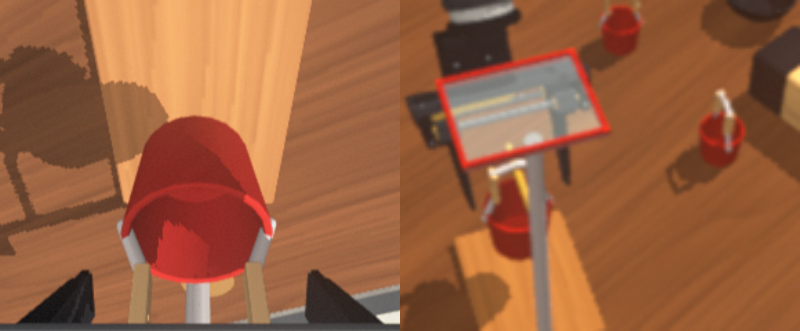

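The pail hangs on the hook, centred, with the fingers clear on both sides. Retreating along the tool axis, then back.

Call:
apply_moves:
  deltas: [-5,2.4,8,0,0,0,0,-12,6,19,0,0,0,0,-20,9,30,0,0,0,0,-31,15,49,0,0,0,0,-50,23,70,0,0,0,0,-80,37,90,0,0,0,0,-120,56,110,0,0,0,0,-160,75,120,0,0,0,0,-160,75,120,0,0,0,0,-160,75,120,0,0,0,0,-160,75,120,0,0,0,0,-160,75,120,0,0,0,0,-160,75,120,0,0,0,0,-160,75,120,0,0,0,0,-160,75,120,0,0,0,0,-160,75,120,0,0,0,0]

```text
time_s: 13.58
position: [0.4427, -0.1686, 0.3462]
tool_rot: [0.553, 2.479, -0.173]
ft_force: [0.2, -0.1, 0.1]
grip_width: 0.0954
```

Run:
```python
from h import *
s=env.sense(); w=env.camera("wrist"); sc=env.camera("scene"); print(s["time_s"],s["position"],s["ft_force"])
for i in range(10): sc2=env.camera("scene")
print("motion",(cv2.absdiff(sc,sc2)[170:300,170:327]>25).sum())
cv2.imwrite("pics/a7.png",np.hstack([cv2.resize(w,(400,331)),cv2.resize(sc2[140:310,170:380],(400,331))]))
```

```text
13.575 [ 0.44265872 -0.16862289  0.34617112] [ 0.20396662 -0.11645053  0.09653732]
motion 0
```

View pics/a7.png

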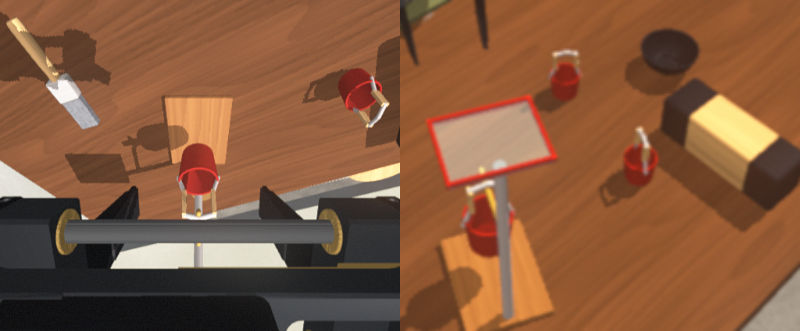

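The pail hangs still on the hook, at (490,220) in the scene crop. The gripper is clear, and the bowl, drum and brush look undisturbed.

```bash
python3 -c "
from station import env
print(env.finish_job())"
```

```text
the job is handed in; nothing more can be done
None
```

The largest red pail is hanging by its handle in the V of the brass hook, under the cover. I gripped it by the cheeks at a 35° tilt, carried it over upright, lowered it onto the hook, released it and backed the gripper away.

- **First lowering:** the bar landed about 4 mm too far in, on the post-side slope of the V, pressing with roughly 7 N along the hook and 6.5 N upward. I backed off 4 mm and it settled with almost no sideways force. My fitted stand position was off by about that much.
- **Last checks:** scene pictures taken over half a second showed no movement of the pail. The wrist force was about zero, with the gripper open and well clear. The bowl, drum and brush looked undisturbed, though I did not measure their positions again. The job was handed in at about 14 s.

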